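# Load glaze jars into the gravity rack

## Robot

A 6-joint arm with a two-finger parallel gripper is mounted at the origin on the work surface. World frame = base frame: x ahead of the robot, y to its left, z up, the work surface at z = 0. Lengths are in m, angles in rad, forces in N, time in s.
With the tool pointing down it reaches from about 0.35 to 0.775 m from the base axis. Payload 7.3 kg.
Tool frame: the origin (TCP) lies on the mounting face of the last link; the fingertips stand 178 mm ahead of it and the grasp point (between the pads) lies 159 mm ahead of it (robot.tcp_to_tips is the distance from the TCP to the fingertips, in m); z points along the fingers, y is the direction in which the jaws open and shut (so a half turn about z gives the same grasp; the last joint's range is limited). The gripper opens to 92 mm and grips with 3 to 60 N. Pads are 19 mm wide; open, the fingers measure 130 mm over their backs; the gripper's body (75 mm by 190 mm) begins 47 mm behind the grasp point.
Start: joints at [-1.345, 0.342, 1.524, -0, 1.275, -0.146], TCP at [0.191, -0.489, 0.405] pointing down, gripper open.
Joint ranges: [-2.53, 2.53], [-0.77, 2.02], [0.04, 2.7], [-1, 4.14], [0.28, 2.66], [-3.11, 3.11]. Speed limits (rad/s): [2.57, 2.57, 3.14, 3.14, 3.14, 3.14].

## Interface

Orientations are given as [roll, pitch, yaw] about the fixed x, y, z axes, in that order (R = Rz(yaw) Ry(pitch) Rx(roll)).
In Python, from cell import robot, viewer gives the robot as it stands.
- The arm moves only by the shell command python3 -m creep 'ROWS' [OPENING] [FORCE]. ROWS is JSON, a list that holds one entry, the list of rows, each a list of 6 numbers: the shift along the world's x, y, z in mm, then the turn, a rotation vector about the world's x, y, z in degrees. A call has 1 to 5 rows; each row shifts and turns the pose as measured when the row begins; what a row does not reach is not made up. A row lasts 1/12 s, in which the tool goes at most 41.7 mm and 7.16 degrees, less where a joint would pass 70% of its speed; a pose out of reach is approached as far as the arm can. A call with a gripper value outside its range is refused whole. OPENING is the closure, from -1 (fully open) to 1 (shut), set as the call begins (- or left out, the last holds). The fingers move at their own pace and stop on an object; FORCE is the grip in N (left out, the last holds). Time passes only in rows, so rows that do not move let the fingers close. It gives the time, the measured TCP pose, the force and the opening at its end, in the units of the state.
- robot.observe(): the state, without advancing time (a new reading comes with each control period).
- viewer.read_camera(name): name is "side" or "top" or "wrist"; returns the picture (400x640x3 uint8, blue, green, red); there is no depth.
- viewer.camera_model(name): a dict with "fx", "fy", "cx", "cy" (pixels), "pose" (4x4, takes a point from camera to world coordinates); the wrist camera has in their place "mount" (4x4, takes a point from camera to tool coordinates, whose origin is the TCP and whose axes are the flange's). Camera axes: x right, y up, looking along -z (the intrinsics and any distortion apply to the point x, -y, -z); pixel columns grow to the right and rows downward; lengths in m; the calibration is good to about 2 mm. A picture is of the moment at which its call begins: read the wrist's pose just before it. camera_model takes no time and is no camera call.
- robot.hand_in(): hands the job in, once; it reports no verdict.
The state is a dict: "time": time; "qpos": joint angles; "qvel": joint speeds; "joint_efforts": joint torques, N m; "tool_pos": TCP position; "tool_rot": TCP orientation; "contact_force": force on the tool from outside, world axes, zero at the start; "torque": the same for the moment, N m; "opening": finger opening in m.
Only numpy, scipy, OpenCV 4.12 (cv2) and the standard library are available. Lean on these libraries where they do the work, as an engineer would, in place of code of your own. Each camera call takes 0.05 s, during which the arm holds its last target. There are 200 camera calls.

## Task

Put the two glaze jars that lie on the wooden rests into the sloping gravity rack, lying on their sides with their lids towards the rack's open side like the jar already in it. A jar set down on the uncovered high end rolls down under the wires by itself; in the end all three must lie in a row against the stop. Leave the pot, the brush and the kiln prop where they are.

Things in the scene. Friction and masses are not known exactly. Their poses are not given: they have to be found in the camera images.
- rack: grey-painted gravity rack, fixed. Its straight lane, 96 mm wide inside, slopes down at 12 degrees along +y from the loading end to the stop; jars roll down when let go. Origin on the table under the middle of the uncovered loading part, z up. +x: open side (lip 16 mm above the lane floor; beyond the loading part also a wire 34 mm above it). -x: closed side (board 50 mm above the floor)
- rack_entry (a point): point on the lane floor in the middle of the uncovered loading part, 90 mm above the table, axes as the rack (level). A jar resting here has its axis 29 mm above it. Uncovered: from 75 mm uphill of it (rear lip 12 mm high) to 90 mm downhill; from there to the stop thin steel wires run 70 mm above the floor, and jars roll beneath them
- rack_stop (a point): point on the lane floor at the foot of the stop, mid-lane, at the low end; same axes as the rack
- jar_a: glaze jar, a cylinder 56 mm in diameter with a narrower screw lid (44 mm) at one end, 80 mm long, about 0.2 kg. Origin on its axis at mid-length; x runs along the axis towards the lid (the frame rolls about x with the jar). Body from x = -40 to +20 mm, lid from +20 to +40 mm. Starts lying on its wooden rest, its axis 34 mm above the table, its lid pointing in any direction.
- jar_a_lid (a point): centre of the outer face of the lid of jar_a, 40 mm from its origin
- jar_b: glaze jar, a cylinder 56 mm in diameter with a narrower screw lid (44 mm) at one end, 80 mm long, about 0.2 kg. Origin on its axis at mid-length; x runs along the axis towards the lid (the frame rolls about x with the jar). Body from x = -40 to +20 mm, lid from +20 to +40 mm. Starts lying on its wooden rest, its axis 34 mm above the table, its lid pointing in any direction.
- jar_b_lid (a point): centre of the outer face of the lid of jar_b, 40 mm from its origin
- jar_c: glaze jar, a cylinder 56 mm in diameter with a narrower screw lid (44 mm) at one end, 80 mm long, about 0.2 kg. Origin on its axis at mid-length; x runs along the axis towards the lid (the frame rolls about x with the jar). Body from x = -40 to +20 mm, lid from +20 to +40 mm. It lies in the rack from the start, against the stop, its lid towards the open side.
- jar_c_lid (a point): centre of the outer face of the lid of jar_c, 40 mm from its origin
- rest_a: low wooden rest, fixed, under jar_a: a slab 90 x 60 x 6 mm with two ribs 6 mm high along its length (outer edges 52 mm apart) between which the jar lies without rolling. Origin on the table under its middle, x along the jar
- rest_b: the same rest under jar_b
- pot: bystander: terracotta cup 76 mm across and 70 mm high, standing on the table; origin under its middle
- brush: bystander: glaze brush lying on the table
- prop: bystander: white ceramic kiln prop, an upright cylinder 38 mm in diameter and 50 mm high; origin under its middle
There are look-alikes about, which are no part of the job. Leave any green look-alike of the jar_b alone. Leave any yellow look-alike of the jar_a alone.

How it is judged:
At the end, for the whole second after the job is handed in: All three jars at rest on the lane floor in a row, wholly under the wires: jar_c within 54 mm of the stop, jar_a and jar_b 115 mm or more down-lane of the rack origin; each within 25 mm of mid-lane, within 0.35 rad of square to the lane, lid towards the open side (y of jar_a in the frame of rack between 0.115 and 0.265 m and x of jar_a in the frame of rack between -0.025 and 0.025 m and z of jar_a in the frame of rack between 0.045 and 0.115 m and x of each of jar_a_lid, jar_b_lid, jar_c_lid in the frame of rack above 0.02 m and angle between the x axis of each of jar_a, jar_b, jar_c and the x axis of rack, either way round below 0.35 rad and linear speed of each of jar_a, jar_b, jar_c below 0.03 m/s and y of jar_b in the frame of rack between 0.115 and 0.265 m and x of jar_b in the frame of rack between -0.025 and 0.025 m and z of jar_b in the frame of rack between 0.045 and 0.115 m and y of jar_c in the frame of rack between 0.215 and 0.265 m and x of jar_c in the frame of rack between -0.025 and 0.025 m and z of jar_c in the frame of rack between 0.045 and 0.115 m); the robot touches nothing.
It fails at once if the pot is pushed or knocked over (distance of pot from where it was at the start of the episode above 0.03 m or angle between pot's own z axis and vertical above 0.5 rad).
It fails at once if the brush is pushed or knocked over (distance of brush from where it was at the start of the episode above 0.03 m).
It fails at once if the kiln prop is pushed or knocked over (distance of prop from where it was at the start of the episode above 0.03 m or angle between prop's own z axis and vertical above 0.5 rad).
It also fails if it takes over 58 s, if anything falls off the work surface, if the arm or the gripper's body presses on something with over 40 N, if the wrist force passes 120 N, or if a joint passes its speed limit or range.

## Working session

There is one attempt and no reset: what is moved stays moved. The work goes in short steps, Python scripts to look and compute and a shell command to move; the robot and the scene stay as the last step left them, time stands still between calls to the robot, and variables do not carry over. Pictures are saved under pics/ and viewed, about 8 in all and at most 12, crops included, and the job is handed in when it is done.

```bash
mkdir -p pics; ls; python3 - <<'E'
from cell import robot, viewer
import cv2, numpy as np
for n in ("top","side"):
    im=viewer.read_camera(n); cv2.imwrite(f"pics/{n}0.png",im)
    m=viewer.camera_model(n); print(n,{k:(np.round(v,4).tolist() if k!='name' else v) for k,v in m.items()})
m=viewer.camera_model("wrist"); print({k:(np.round(v,4).tolist()) for k,v in m.items()})
print(robot.observe())
E
```

```text
pics
top {'fx': 498.6281, 'fy': 498.6281, 'cx': 320.1632, 'cy': 203.502, 'pose': [[-0.0106, 0.9928, -0.1195, 0.3321], [-0.9996, -0.0135, -0.0236, -0.0394], [-0.0251, 0.1193, 0.9925, 1.4467], [0.0, 0.0, 0.0, 1.0]]}
side {'fx': 377.6859, 'fy': 377.6859, 'cx': 320.3033, 'cy': 198.0106, 'pose': [[-0.8526, 0.2976, -0.4296, 0.0639], [-0.5225, -0.4673, 0.7132, 0.6953], [0.0115, 0.8325, 0.5539, 0.6596], [0.0, 0.0, 0.0, 1.0]]}
{'fx': 276.094, 'fy': 276.094, 'cx': 321.0772, 'cy': 202.6938, 'mount': [[0.0003, 0.9625, 0.2712, 0.0731], [1.0, -0.0004, 0.0002, 0.0], [0.0003, 0.2712, -0.9625, 0.0207], [0.0, 0.0, 0.0, 1.0]]}
{'time': 0.1, 'qpos': array([-1.34496924e+00,  3.42631841e-01,  1.52489443e+00, -3.56028196e-05,
        1.27539784e+00, -1.45981198e-01]), 'qvel': array([ 6.41102205e-04, -2.86731979e-03, -2.50185334e-03, -9.48761760e-04,
       -1.13912767e-03, -3.99905601e-05]), 'joint_efforts': array([ 2.29640857e-03, -4.32004917e+01, -2.44694602e+01,  7.19193416e-02,
        5.26302145e-02, -4.62736273e-05]), 'tool_pos': array([ 0.190732  , -0.48900319,  0.40413475]), 'tool_rot': array([-3.14027040e+00, -1.59993899e-04,  3.71818563e-01]), 'contact_force': array([-0.63352345, -0.32639975, -0.77447998]), 'torque': array([-0.04080388,  0.03025446,  0.00451392]), 'opening': 0.09193418688455723}
```

View pics/top0.png

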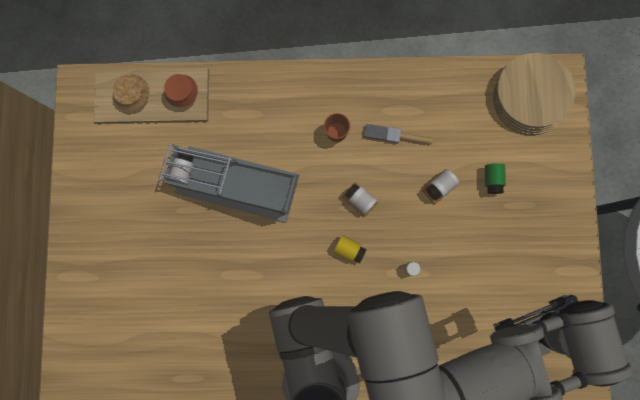

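View pics/side0.png

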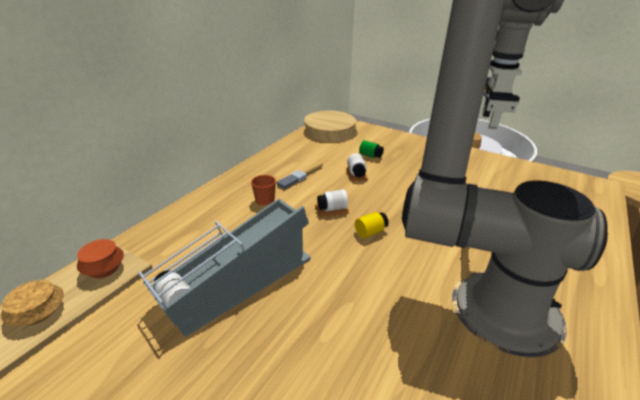

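Candidates in the top image:
- White jar with black lid at (361,199)
- White jar with black lid at (443,185)
- Yellow look-alike at (350,249)
- Green look-alike at (495,178)
- Upright prop at (413,269)

I choose the two white jars. One close crop will check that choice.

```bash
cat > h.py <<'E'
import numpy as np, cv2
from cell import robot, viewer
from scipy.spatial.transform import Rotation as Rn
def ray(m,u,v,T=None):
    T=np.array(m["pose"]) if T is None else T
    d=np.array([(u-m["cx"])/m["fx"],-(v-m["cy"])/m["fy"],-1.])
    return T[:3,3],T[:3,:3]@d
def onz(m,u,v,z,T=None):
    o,d=ray(m,u,v,T); return o+d*(z-o[2])/d[2]
def proj(m,P,T=None):
    T=np.array(m["pose"]) if T is None else T
    p=np.linalg.inv(T)@np.append(P,1); return np.array([m["cx"]-m["fx"]*p[0]/p[2], m["cy"]+m["fy"]*p[1]/p[2]])
def wristT(s):
    m=viewer.camera_model("wrist"); T=np.eye(4); T[:3,:3]=Rn.from_euler("xyz",s["tool_rot"]).as_matrix(); T[:3,3]=s["tool_pos"]
    return m,T@np.array(m["mount"])
E
python3 - <<'E'
from h import *
im=cv2.imread("pics/top0.png"); m=viewer.camera_model("top")
a=cv2.resize(im[140:230,150:310],None,fx=4.6,fy=4.6,interpolation=cv2.INTER_CUBIC)
b=cv2.resize(im[160:225,335:470],None,fx=2.8,fy=2.8,interpolation=cv2.INTER_CUBIC)
c=np.zeros((a.shape[0]+b.shape[0],a.shape[1],3),np.uint8); c[:a.shape[0]]=a; c[a.shape[0]:,:b.shape[1]]=b
cv2.imwrite("pics/crop.png",c); print(c.shape,a.shape)
hsv=cv2.cvtColor(im,cv2.COLOR_BGR2HSV)
def blobs(mask,box,name):
    x0,y0,x1,y1=box; k=mask[y0:y1,x0:x1].astype(np.uint8)
    n,l,st,ce=cv2.connectedComponentsWithStats(k)
    for i in range(1,n):
        if st[i,4]>25: print(name,st[i].tolist()[4],(ce[i]+[x0,y0]).round(1))
for nm,box in (("j1",(335,175,385,225)),("j2",(418,160,465,210))):
    blobs((hsv[...,1]<60)&(hsv[...,2]>110),box,nm+" white")
    blobs(hsv[...,2]<60,box,nm+" dark")
E
```

```text
(596, 736, 3) (414, 736, 3)
j1 white 360 [363.5 198.9]
j1 dark 84 [351.  190.8]
j2 white 387 [446.2 181.9]
j2 dark 149 [433.1 191.8]
```

View pics/crop.png

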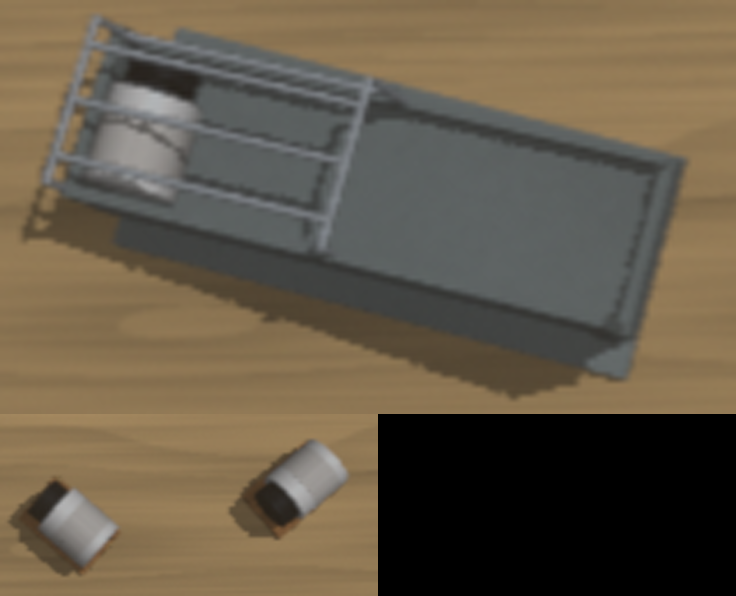

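The crop confirms it: two white jars with black lids, on wooden rests, at full-image pixels (361,199) and (443,185). The lids point up-left and down-left. Jar_c is in the rack with its lid towards the top (+x). Next I measure the rack and the jars.

```bash
python3 - <<'E'
from h import *
m=viewer.camera_model("top"); im=cv2.imread("pics/top0.png")
c=lambda x,y:((x+.5)/4.6+150-.5,(y+.5)/4.6+140-.5)
P=lambda x,y,z:onz(m,*c(x,y),z)
# crossbar 1 ends (z~0.141), stop crossbar ends
a,b=P(370,85,.141),P(320,250,.141); print("bar1",a.round(3),b.round(3))
e,f=P(96,22,.10),P(48,182,.10); print("bar2",e.round(3),f.round(3))
g,h=P(683,160,.120),P(632,338,.120); print("rear",g.round(3),h.round(3))
l1,l2=P(405,120,.072),P(655,185,.104); print("floor edge +x",l1.round(3),l2.round(3))
k1=P(658,168,.118);k2=P(610,322,.118); print("rear inner",k1.round(3),k2.round(3))
for v in (a-b,e-f,g-h,k1-k2): print("phi_x",np.degrees(np.arctan2(v[1],v[0])).round(1))
v=(a+b-e-f); print("lane dir-90",(np.degrees(np.arctan2(-v[1],-v[0]))-90).round(1))
v=l1-l2; print((np.degrees(np.arctan2(v[1],v[0]))-90).round(1))
hsv=cv2.cvtColor(im,cv2.COLOR_BGR2HSV)
for w,d in (((363.5,198.9),(351,190.8)),((446.2,181.9),(433.1,191.8))):
    W=onz(m,*w,.04);D=onz(m,*d,.036);u=(D-W)[:2];L=np.linalg.norm(u);u/=L
    print("jar",(W[:2]+.010*u).round(3),"phi",np.degrees(np.arctan2(u[1],u[0])).round(1),"len",L.round(3))
for n,p in (("prop",(413,269)),("pot",(337,127)),("brush",(400,135)),("yel",(350,249)),("green",(495,178))): print(n,onz(m,*p,.04).round(3))
E
```

```text
bar1 [0.615 0.232 0.141] [0.519 0.26  0.141]
bar2 [0.666 0.407 0.1  ] [0.568 0.434 0.1  ]
rear [0.572 0.051 0.12 ] [0.467 0.081 0.12 ]
floor edge +x [0.608 0.225 0.072] [0.56  0.069 0.104]
rear inner [0.568 0.066 0.118] [0.477 0.094 0.118]
phi_x -16.1
phi_x -15.2
phi_x -16.1
phi_x -17.4
lane dir-90 -15.9
-17.1
jar [ 0.519 -0.121] phi 55.1 len 0.043
jar [ 0.553 -0.356] phi 126.2 len 0.046
prop [ 0.314 -0.263  0.04 ]
pot [ 0.724 -0.057  0.04 ]
brush [ 0.697 -0.238  0.04 ]
yel [ 0.372 -0.088  0.04 ]
green [ 0.568 -0.502  0.04 ]
```

```bash
python3 -m creep '[[[25,28,-6,0,0,2.6],[25,28,-6,0,0,2.6],[25,28,-6,0,0,2.6],[25,28,-6,0,0,2.6],[25,28,-6,0,0,2.6]]]' -1 && python3 -m creep '[[[25,28,-6,0,0,2.6],[25,28,-6,0,0,2.6],[25,28,-6,0,0,2.6],[25,28,-6,0,0,2.6],[25,28,-6,0,0,2.6]]]' && python3 -m creep '[[[25,28,-6,0,0,2.6],[25,28,-6,0,0,2.6],[25,28,-6,0,0,2.6],[0,0,0,0,0,0]]]'
cat > look.py <<'E'
from h import *; import sys
def jar(s,im,guess,phi,out=None):
    """white body centroid & lid blob from wrist picture near guess"""
    m,T=wristT(s); hsv=cv2.cvtColor(im,cv2.COLOR_BGR2HSV); u0=proj(m,[*guess,.034],T)
    k=((hsv[...,1]<60)&(hsv[...,2]>100)).astype(np.uint8)
    n,l,st,ce=cv2.connectedComponentsWithStats(k)
    i=min((i for i in range(1,n) if st[i,4]>600),key=lambda i:np.linalg.norm(ce[i]-u0))
    rect=cv2.minAreaRect(np.argwhere(l==i)[:,::-1].astype(np.float32))
    box=cv2.boxPoints(rect)
    W=[onz(m,*p,.034,T)[:2] for p in box]
    e=[W[1]-W[0],W[2]-W[1]]
    al=np.array([np.cos(np.radians(phi)),np.sin(np.radians(phi))])
    ax=max(e,key=lambda v:abs(v@al)/np.linalg.norm(v)); ax=ax*np.sign(ax@al)
    c=np.mean(W,axis=0); u=ax/np.linalg.norm(ax)
    print("u0",u0.round(),"area",st[i,4],"edges mm",[round(1e3*np.linalg.norm(v),1) for v in e],"phi",np.degrees(np.arctan2(u[1],u[0])).round(1),"body centre",c.round(4),"origin",(c+.010*u).round(4))
    cv2.polylines(im,[np.int32(box)],True,(0,0,255),1)
    if out: cv2.imwrite(out,im)
if __name__=="__main__":
    s=robot.observe(); im=viewer.read_camera("wrist"); print(s["time"],s["tool_pos"].round(4),np.degrees(s["tool_rot"]).round(1),s["qpos"].round(2))
    jar(s,im,(float(sys.argv[1]),float(sys.argv[2])),float(sys.argv[3]),sys.argv[4])
E
python3 look.py .519 -.121 55 pics/w1.png
```

```text
time: 0.52
tool_pos: [0.3146, -0.3488, 0.3719]
tool_rot: [-3.141, 0.002, 0.595]
contact_force: [1.2, -1.0, -0.2]
opening: 0.092
time: 0.93
tool_pos: [0.4435, -0.2004, 0.3395]
tool_rot: [-3.139, 0.002, 0.832]
contact_force: [0.9, -0.8, -0.2]
opening: 0.0921
time: 1.27
tool_pos: [0.5238, -0.1063, 0.3184]
tool_rot: [-3.137, 0.001, 0.982]
contact_force: [-1.0, 0.3, 0.1]
opening: 0.0915
1.2667 [ 0.5238 -0.1063  0.3184] [-1.797e+02  1.000e-01  5.630e+01] [-0.34  0.44  1.62  0.    1.08  0.24]
u0 [327. 216.] area 3364 edges mm [np.float64(76.4), np.float64(55.4)] phi 45.6 body centre [ 0.5051 -0.1305] origin [ 0.5121 -0.1233]
```

View pics/w1.png

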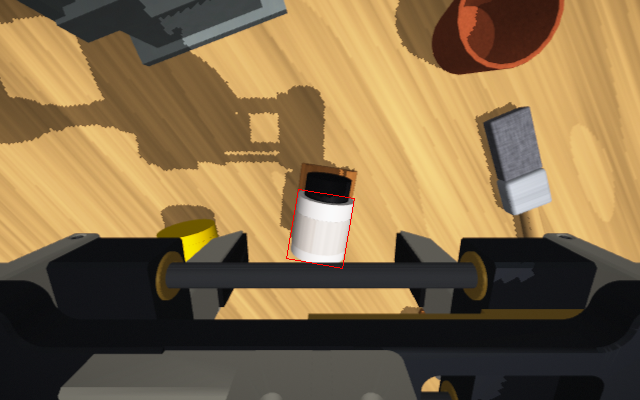

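The wrist picture shows the jar body around (323,228) and its lid at (327,187). The rest's far edge runs (302,164)-(356,170), so the jar is turned about 6° clockwise from the tool. The box is skewed by perspective, so I'll fit the axis properly.

```bash
cat > look.py <<'E'
from h import *; import sys
def jar(s,im,guess):
    """axis from the middles of the white body's rows, shoulder from the black-to-white step (z=.056)"""
    m,T=wristT(s); hsv=cv2.cvtColor(im,cv2.COLOR_BGR2HSV); u0=proj(m,[*guess,.034],T)
    k=((hsv[...,1]<70)&(hsv[...,2]>90)).astype(np.uint8)
    n,l,st,ce=cv2.connectedComponentsWithStats(k)
    i=min((i for i in range(1,n) if st[i,4]>600),key=lambda i:np.linalg.norm(ce[i]-u0))
    y0,h=st[i,1],st[i,3]; rows=np.arange(y0+int(.3*h),y0+int(.8*h))
    mids=np.array([[np.flatnonzero(l[r]==i)[[0,-1]].mean(),r] for r in rows])
    W=np.array([onz(m,*p,.034,T)[:2] for p in mids])
    vx,vy,cx,cy=cv2.fitLine(W.astype(np.float32),cv2.DIST_HUBER,0,.001,.001).ravel()
    u=np.array([vx,vy]); R=T[:2,:3]@[0,1,0]; u*=np.sign(u@R)
    f=np.polyfit(mids[:,1],mids[:,0],1); g=cv2.cvtColor(im,cv2.COLOR_BGR2GRAY).astype(float)
    rr=np.arange(y0-15,y0+int(.4*h)); val=np.array([g[r,int(round(np.polyval(f,r)))] for r in rr])
    e=rr[np.argmax(np.convolve(val,[1,1,-1,-1],'same'))]
    S=onz(m,np.polyval(f,e),e,.056,T)[:2]; c=np.array([cx,cy]); S=c+u*((S-c)@u)
    print("u0",u0.round(),"bbox",st[i].tolist(),"step row",e,"phi",np.degrees(np.arctan2(u[1],u[0])).round(1),"origin",(S-.020*u).round(4))
    return S-.02*u
if __name__=="__main__":
    s=robot.observe(); im=viewer.read_camera("wrist"); print(s["time"],s["tool_pos"].round(4),np.degrees(s["tool_rot"]).round(1),s["qpos"].round(2))
    o=jar(s,im,(float(sys.argv[1]),float(sys.argv[2]))); print("shift mm",1e3*(o-s["tool_pos"][:2]).round(4), "down to axis z=.034:",1e3*(.193-s["tool_pos"][2]).round(4))
    if len(sys.argv)>3: cv2.imwrite(sys.argv[3],im)
E
python3 look.py .519 -.121; python3 - <<'E'
import sys
E
```

```text
1.3167 [ 0.5225 -0.1079  0.3186] [-1.797e+02  1.000e-01  5.620e+01] [-0.35  0.44  1.62 -0.    1.08  0.24]
u0 [327. 213.] bbox [291, 188, 63, 75, 3456] step row 201 phi 48.2 origin [ 0.5151 -0.1198]
shift mm [ -7.4 -11.9] down to axis z=.034: -125.6
```

```bash
python3 -m creep '[[[-6,-12,-20,0,0,-6],[0,0,-25,0,0,0],[0,0,-15,0,0,0],[0,0,0,0,0,0]]]' && python3 look.py .516 -.120
```

```text
time: 1.7
tool_pos: [0.5134, -0.125, 0.2587]
tool_rot: [-3.14, 0.004, 0.865]
contact_force: [-0.5, -0.2, -0.0]
opening: 0.0917
1.7 [ 0.5134 -0.125   0.2587] [-179.9    0.2   49.5] [-0.38  0.51  1.7  -0.    0.93  0.33]
u0 [320. 214.] bbox [283, 184, 74, 79, 5011] step row 197 phi 48.1 origin [ 0.5149 -0.1195]
shift mm [1.5 5.5] down to axis z=.034: -65.69999999999999
```

```bash
python3 -m creep '[[[2,5,-20,0,0,-1],[0,0,-25,0,0,0],[0,0,-15,0,0,0],[0,0,-4,0,0,0],[0,0,0,0,0,0]]]' && python3 -m creep '[[[0,0,0,0,0,0],[0,0,0,0,0,0],[0,0,0,0,0,0],[0,0,0,0,0,0],[0,0,0,0,0,0]]]' 0.6 15; python3 -c "
from h import *
cv2.imwrite('pics/w2.png',viewer.read_camera('wrist')[100:400,150:500])"
```

```text
time: 2.17
tool_pos: [0.5161, -0.1249, 0.2006]
tool_rot: [3.133, 0.0, 0.84]
contact_force: [1.1, -0.2, 0.4]
opening: 0.0922
time: 2.58
tool_pos: [0.5155, -0.1252, 0.2054]
tool_rot: [3.133, -0.001, 0.838]
contact_force: [-10.0, 12.0, 5.7]
opening: 0.0634
```

View pics/w2.png

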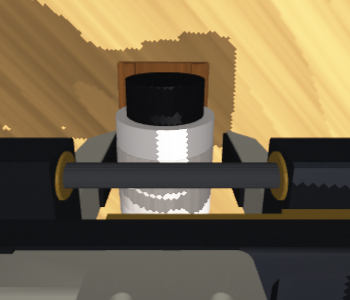

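```bash
python3 -m creep '[[[0,0,0,0,0,0],[0,0,0,0,0,0],[-3,3,-6,0,0,0],[0,0,-6,0,0,0],[0,0,0,0,0,0]]]' 0 && python3 -m creep '[[[0,0,-3,0,0,0],[0,0,0,0,0,0]]]'
```

```text
time: 3.05
tool_pos: [0.5128, -0.1209, 0.1992]
tool_rot: [3.128, -0.003, 0.839]
contact_force: [-0.6, -0.1, -3.2]
opening: 0.0556
time: 3.22
tool_pos: [0.5128, -0.1207, 0.1977]
tool_rot: [3.126, -0.004, 0.839]
contact_force: [-0.8, 0.4, -1.9]
opening: 0.0554
```

```bash
python3 -m creep '[[[0,0,0,0,0,0],[0,0,0,0,0,0],[0,0,15,0,0,0],[0,0,30,0,0,0],[0,0,40,0,0,0]]]' 0.6 25 && python3 -m creep '[[[0,0,40,0,0,0],[0,0,30,0,0,0],[0,0,20,0,0,0],[0,0,0,0,0,0]]]'; python3 -c "
from h import *
cv2.imwrite('pics/w3.png',viewer.read_camera('wrist')[100:400,150:500]); print(robot.observe()['qpos'].round(2))"
```

```text
time: 3.63
tool_pos: [0.5105, -0.1202, 0.2762]
tool_rot: [-3.142, 0.002, 0.839]
contact_force: [0.1, -0.4, -2.4]
opening: 0.0556
time: 3.97
tool_pos: [0.5114, -0.121, 0.3758]
tool_rot: [3.131, -0.001, 0.838]
contact_force: [0.2, -0.3, -2.1]
opening: 0.0555
[-0.38  0.37  1.58 -0.    1.19  0.36]
```

View pics/w3.png

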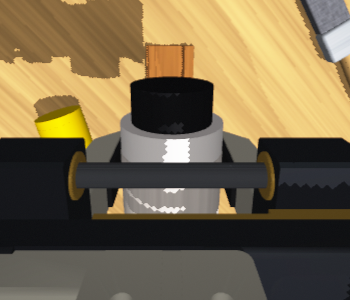

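The jar is held: opening 55.5 mm, 2.1 N of weight, lid along tool +x. Now to carry it over the rack.

```bash
python3 -m creep '[[[3,26,2,0,0,-6.4],[3,26,2,0,0,-6.4],[3,26,2,0,0,-6.4],[3,26,2,0,0,-6.4],[3,26,2,0,0,-6.4]]]' && python3 -m creep '[[[3,26,2,0,0,-6.4],[3,26,2,0,0,-6.4],[3,26,0,0,0,-6.4],[3,26,0,0,0,-6.4],[1,20,0,0,0,-6.4]]]' && python3 -m creep '[[[0,0,0,0,0,0],[0,0,0,0,0,0]]]'; python3 -c "
from h import *
s=robot.observe();np.save('s4.npy',np.r_[s['tool_pos'],s['tool_rot']]);print(s['tool_pos'].round(4),np.degrees(s['tool_rot']).round(1),s['qpos'].round(2))
cv2.imwrite('pics/w4.png',viewer.read_camera('wrist'));cv2.imwrite('pics/t4.png',viewer.read_camera('top'))"
```

```text
time: 4.43
tool_pos: [0.5251, 0.0084, 0.3735]
tool_rot: [3.139, 0.011, 0.25]
contact_force: [0.8, -0.4, -3.3]
opening: 0.0554
time: 4.85
tool_pos: [0.5372, 0.1391, 0.3644]
tool_rot: [3.136, 0.029, -0.338]
contact_force: [-0.2, -0.3, -2.6]
opening: 0.0553
time: 5.02
tool_pos: [0.5365, 0.143, 0.359]
tool_rot: [3.133, 0.036, -0.338]
contact_force: [-0.9, -0.9, -2.3]
opening: 0.0555
[0.5365 0.143  0.359 ] [179.5   2.1 -19.4] [0.12 0.44 1.5  0.01 1.24 2.03]
```

View pics/w4.png

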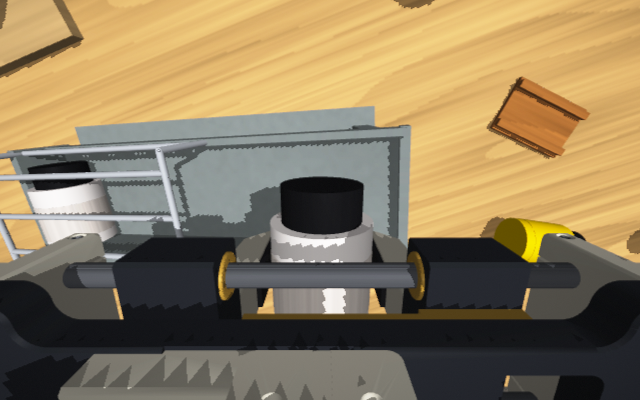

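The rack's rear corner is at (410,127), its lip edge runs left to about (205,141), and the crossbar runs (160,148)-(179,222). I turn these into positions.

```bash
python3 - <<'E'
from h import *
v=np.load('s4.npy'); m,T=wristT({"tool_pos":v[:3],"tool_rot":v[3:]})
im=cv2.imread('pics/w4.png')
P=lambda x,y,z:onz(m,x,y,z,T)
c=P(410,127,.122);r2=P(407,235,.120);print("corner",c.round(3),r2.round(3),np.degrees(np.arctan2(*(c-r2)[[1,0]])).round(1))
k=P(390,140,.118);print("rear inner corner",k.round(3))
a=P(160,148,.141);b=P(179,222,.141);print("bar",a.round(3),b.round(3),np.degrees(np.arctan2(*(a-b)[[1,0]])).round(1))
# lip inner top edge
q=P(205,152,.088); w=P(388,138,.120); print("lip inner",q.round(3),w.round(3),(np.degrees(np.arctan2(*(q-w)[[1,0]]))-90).round(1))
# in rack frame with guess
ph=np.radians(-16);R=np.array([[np.cos(ph),np.sin(ph)],[-np.sin(ph),np.cos(ph)]]);o=np.array([.543,.156])
for n,p in (("corner",c),("rearin",k),("bar a",a),("bar b",b),("lip q",q),("lip w",w)): print(n,(1e3*R@(p[:2]-o)).round(1))
m2=viewer.camera_model("top")
cc=lambda x,y:((x+.5)/4.6+149.5,(y+.5)/4.6+139.5)
for n,x,y,z in (("corner",683,160,.122),("bar a",370,85,.141),("bar b",320,250,.141),("lip in",400,118,.09),("lip in2",658,168,.122),("stopbar",96,22,.1),("stopbar b",48,182,.1)): print("top",n,(1e3*R@(onz(m2,*cc(x,y),z)[:2]-o)).round(1))
E
```

```text
corner [0.573 0.058 0.122] [0.487 0.081 0.12 ] -14.9
rear inner corner [0.568 0.073 0.118]
bar [0.62  0.23  0.141] [0.566 0.244 0.141] -14.7
lip inner [0.608 0.225 0.088] [0.571 0.075 0.12 ] -13.9
corner [ 56.2 -86.3]
rearin [ 47.2 -72.5]
bar a [53.5 92.5]
bar b [-1.8 91.3]
lip q [43.3 84. ]
lip w [ 49.  -70.4]
top corner [ 56.4 -93.2]
top bar a [48.5 92.9]
top bar b [-52.1  93.2]
top lip in [41.5 82.8]
top lip in2 [ 48.  -80.3]
top stopbar [ 48.5 275.5]
top stopbar b [-52.6 274. ]
```

```bash
cat > plan.py <<'E'
from h import *; import sys
# usage: plan.py  rack_y_mm  height_of_jar_axis_above_floor_mm  [grasp offset m]
ry,hh=float(sys.argv[1])/1e3,float(sys.argv[2])/1e3; L=float(sys.argv[3]) if len(sys.argv)>3 else .1637
ph=np.radians(-15.5); o=np.array([.541,.157,0]); Rr=Rn.from_euler("z",ph)
n=Rr.apply([0,np.sin(np.radians(12)),np.cos(np.radians(12))])
jar=o+Rr.apply([0,ry,.09-np.tan(np.radians(12))*ry+hh])
tgt=Rr*Rn.from_euler("x",-12,degrees=True)*Rn.from_euler("x",180,degrees=True)
s=robot.observe(); cur=Rn.from_euler("xyz",s["tool_rot"])
print("shift mm",(1e3*(jar+L*n-s["tool_pos"])).round(1),"turn deg",np.degrees((tgt*cur.inv()).as_rotvec()).round(1),"F",s["contact_force"].round(1),"t",s["time"],"op",round(s["opening"],4))
E
python3 plan.py -10 70
```

```text
shift mm [ 10.9  38.1 -37.1] turn deg [-11.6   1.5   4.1] F [ 0.5 -0.6 -2.4] t 5.1167 op 0.0551
```

```bash
python3 -m creep '[[[4,13,-3,-4,0.5,1.5],[4,13,-3,-4,0.5,1.5],[3,12,-3,-3.6,0.5,1.1],[0,0,0,0,0,0],[0,0,0,0,0,0]]]' ; python3 plan.py -10 60; python3 plan.py -10 31
```

```text
time: 5.53
tool_pos: [0.5487, 0.175, 0.3473]
tool_rot: [2.923, 0.003, -0.269]
contact_force: [-0.2, 0.3, -1.6]
opening: 0.0551
shift mm [ -1.3   5.2 -35. ] turn deg [ 0.5 -0.3 -0.1] F [-0.2  0.3 -1.6] t 5.5333 op 0.0551
shift mm [ -1.3   5.2 -64. ] turn deg [ 0.5 -0.3 -0.1] F [-0.2  0.3 -1.6] t 5.5333 op 0.0551
```

```bash
python3 -m creep '[[[-1,5,-12,0,0,0],[0,0,-12,0,0,0],[0,0,-10,0,0,0],[0,0,0,0,0,0]]]' ; python3 plan.py -10 31;  python3 -c "
from h import *
a=viewer.read_camera('top')[140:230,150:320]; b=viewer.read_camera('side')[180:340,130:350]
a=cv2.resize(a,(680,360),interpolation=cv2.INTER_CUBIC);b=cv2.resize(b,(330,240)); c=np.zeros((600,680,3),np.uint8);c[:360]=a;c[360:,:330]=b
cv2.imwrite('pics/c5.png',c)"
```

```text
time: 5.87
tool_pos: [0.5478, 0.1754, 0.3126]
tool_rot: [2.93, 0.003, -0.274]
contact_force: [0.0, 1.1, -3.7]
opening: 0.0554
shift mm [ -0.4   4.8 -29.3] turn deg [ 0.1 -0.2  0.2] F [ 0.   1.1 -3.7] t 5.8667 op 0.0554
```

View pics/c5.png

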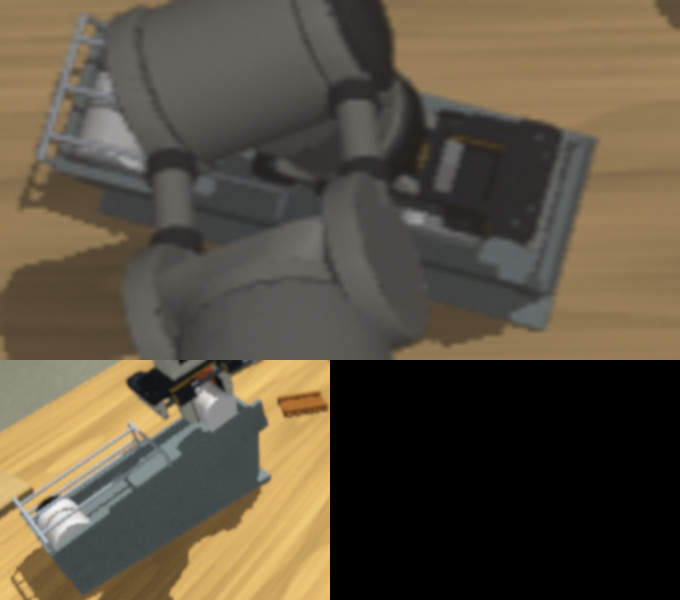

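In the side view, the jar is over the loading part at about (215,405), just above the board's edge. I lower it.

```bash
python3 -m creep '[[[0,4,-10,0,0,0],[0,0,-10,0,0,0],[0,0,-6,0,0,0],[0,0,0,0,0,0]]]' ; python3 plan.py -10 31
```

```text
time: 6.3
tool_pos: [0.5489, 0.1791, 0.2882]
tool_rot: [2.934, -0.003, -0.275]
contact_force: [-0.4, -0.1, -2.8]
opening: 0.0554
shift mm [-1.5  1.1 -4.9] turn deg [-0.1  0.2  0.3] F [-0.4 -0.1 -2.8] t 6.3 op 0.0554
```

```bash
python3 -m creep '[[[-1,1,-3,0,0,0],[0,0,-2,0,0,0],[0,0,-1,0,0,0],[0,0,0,0,0,0]]]' ; python3 plan.py -10 29; python3 -m creep '[[[0,0,-2,0,0,0],[0,0,-1,0,0,0],[0,0,0,0,0,0]]]' ; python3 plan.py -10 29
```

```text
time: 6.63
tool_pos: [0.5478, 0.1805, 0.2811]
tool_rot: [2.934, -0.002, -0.275]
contact_force: [-0.1, 0.1, -3.1]
opening: 0.0552
shift mm [-0.4 -0.3  0.1] turn deg [-0.   0.2  0.2] F [-0.1  0.1 -3.1] t 6.6333 op 0.0552
time: 6.88
tool_pos: [0.5479, 0.1806, 0.2784]
tool_rot: [2.934, -0.003, -0.274]
contact_force: [0.4, 0.1, -3.2]
opening: 0.0552
shift mm [-0.5 -0.4  2.9] turn deg [-0.1  0.2  0.2] F [ 0.4  0.1 -3.2] t 6.8833 op 0.0552
```

```bash
for i in 1 2; do python3 -m creep '[[[0,0,-2,0,0,0],[0,0,0,0,0,0]]]' | grep -E "tool_pos|force"; done
```

```text
tool_pos: [0.548, 0.1808, 0.2786]
contact_force: [-0.3, -0.5, -2.1]
tool_pos: [0.5482, 0.1809, 0.2783]
contact_force: [0.2, 0.8, -2.5]
```

```bash
python3 -m creep '[[[0,0,-4,0,0,0],[0,0,-2,0,0,0],[0,0,0,0,0,0]]]' | grep -E "tool_pos|force"; python3 plan.py -10 29
```

```text
tool_pos: [0.5482, 0.1812, 0.2781]
contact_force: [-0.2, -1.1, -2.9]
shift mm [-0.8 -1.   3.2] turn deg [-0.   0.8  0.2] F [-0.2 -1.1 -2.9] t 7.4667 op 0.0554
```

It no longer goes down, so the jar is on the floor. I release with a limited opening and withdraw along the tool axis.

```bash
python3 -m creep '[[[0,0,0,0,0,0],[0,0,0,0,0,0],[0,0,0,0,0,0],[0,0,0,0,0,0]]]' -0.45 && python3 -m creep '[[[1,4,20,0,0,0],[2,6,30,0,0,0],[2,6,30,0,0,0],[0,0,0,0,0,0],[0,0,0,0,0,0]]]'; python3 -c "
from h import *
a=viewer.read_camera('top')[140:230,150:320]; b=viewer.read_camera('side')[180:340,130:350]
a=cv2.resize(a,(510,270),interpolation=cv2.INTER_CUBIC);b=cv2.resize(b,(440,320)); c=np.zeros((590,640,3),np.uint8);c[:270,:510]=a;c[270:,:440]=b
cv2.imwrite('pics/c6.png',c)"
```

```text
time: 7.8
tool_pos: [0.5486, 0.1812, 0.2776]
tool_rot: [2.937, -0.014, -0.274]
contact_force: [0.3, 0.8, 0.3]
opening: 0.0663
time: 8.22
tool_pos: [0.5534, 0.1971, 0.3575]
tool_rot: [2.934, -0.009, -0.275]
contact_force: [-0.7, 0.2, -1.2]
opening: 0.0665
```

View pics/c6.png

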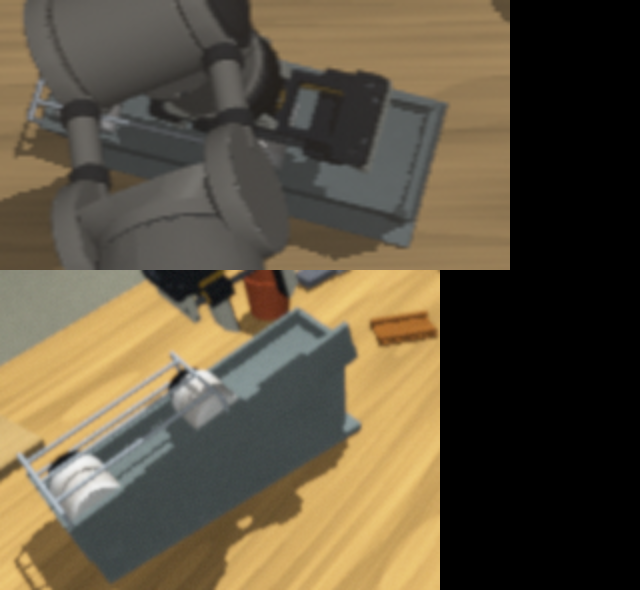

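Jar 1 is rolling under the wires with its lid to the open side. On to jar 2.

```bash
python3 -m creep '[[[0,-28,2,5.8,-1.5,0],[0,-28,2,5.8,-1.5,0],[0,-28,3,0,0,7.1],[0,-28,3,0,0,7.1],[0,-28,3,0,0,7.1]]]' -1 |grep -E "pos|rot" && python3 -m creep '[[[0,-26,3,0,0,7.1],[0,-26,3,0,0,7.1],[0,-26,3,0,0,7.1],[0,-26,3,0,0,7.1],[0,-26,3,0,0,7.1]]]' |grep -E "pos|rot" && python3 -m creep '[[[0,-26,3,0,0,7.1],[0,-26,3,0,0,7.1],[0,-26,3,0,0,7.1],[0,-26,3,0,0,7.1],[0,-26,3,0,0,7.1]]]' |grep -E "pos|rot" && python3 -m creep '[[[0,-26,3,0,0,7.1],[0,-26,3,0,0,7.1],[0,-26,3,0,0,7.1],[0,-26,3,0,0,7.1],[0,-26,3,0,0,7.1]]]' |grep -E "pos|rot|time"
python3 -c "
from h import *
s=robot.observe();print(s['qpos'].round(2))"
```

```text
tool_pos: [0.551, 0.0573, 0.3628]
tool_rot: [-3.131, 0.004, 0.109]
tool_pos: [0.5484, -0.0808, 0.3716]
tool_rot: [-3.124, 0.014, 0.734]
tool_pos: [0.5459, -0.2184, 0.3799]
tool_rot: [-3.112, 0.015, 1.359]
time: 9.98
tool_pos: [0.5435, -0.3559, 0.3873]
tool_rot: [-3.102, 0.006, 1.984]
[-0.69  0.59  1.16 -0.04  1.4  -1.1 ]
```

```bash
python3 -m creep '[[[5,0,-30,0,0,5],[4,0,-30,0,0,5],[0,0,0,0,0,0]]]' >/dev/null; python3 look.py .553 -.356 pics/w7.png
```

```text
10.2333 [ 0.5501 -0.3634  0.3228] [-177.7    0.4  124. ] [-0.69  0.66  1.23 -0.04  1.26 -1.27]
u0 [339. 194.] bbox [310, 164, 60, 73, 3566] step row 173 phi 128.6 origin [ 0.5505 -0.3513]
shift mm [ 0.4 12.1] down to axis z=.034: -129.8
```

View pics/w7.png

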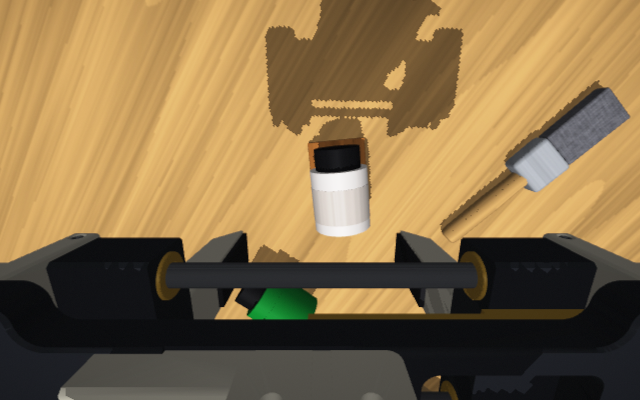

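Jar 2's body is at (340,200) and its lid at (338,158). The green look-alike at (280,300) and the brush handle tip at (445,240) are clear of the fingers.

```bash
python3 -m creep '[[[0,6,-25,1.3,-1.9,4],[0,6,-25,0,0,0],[0,0,-15,0,0,0],[0,0,0,0,0,0]]]' >/dev/null; python3 look.py .5505 -.3515
```

```text
10.6167 [ 0.5504 -0.3508  0.2629] [179.8   0.8 127.2] [-0.68  0.7   1.33 -0.    1.1  -1.33]
u0 [320. 217.] bbox [283, 186, 73, 77, 4693] step row 205 phi 128.4 origin [ 0.5525 -0.3542]
shift mm [ 2.  -3.3] down to axis z=.034: -69.9
```

```bash
python3 -m creep '[[[1,-3,-20,0,0,1],[0,0,-25,0,0,0],[0,0,-18,0,0,0],[0,0,-6,0,0,0],[0,0,0,0,0,0]]]'
```

```text
time: 11.08
tool_pos: [0.555, -0.3556, 0.2061]
tool_rot: [3.135, 0.033, 2.233]
contact_force: [0.3, 0.4, -0.9]
opening: 0.0917
```

```bash
python3 -m creep '[[[-2,1,-8,1.5,1.2,0],[0,0,-6,0,0,0],[0,0,0,0,0,0]]]' && python3 -m creep '[[[0,0,0,0,0,0],[0,0,0,0,0,0],[0,0,0,0,0,0],[0,0,0,0,0,0],[0,0,0,0,0,0]]]' 0.6 15 && python3 -m creep '[[[0,0,0,0,0,0],[0,0,0,0,0,0]]]'
```

```text
time: 11.33
tool_pos: [0.5541, -0.3553, 0.1963]
tool_rot: [3.134, 0.002, 2.232]
contact_force: [0.2, -0.4, -0.2]
opening: 0.0921
time: 11.75
tool_pos: [0.5547, -0.3558, 0.199]
tool_rot: [3.133, 0.006, 2.231]
contact_force: [-0.2, -0.7, 0.6]
opening: 0.0631
time: 11.92
tool_pos: [0.5541, -0.3564, 0.1994]
tool_rot: [3.135, 0.006, 2.231]
contact_force: [-1.3, -0.3, -0.6]
opening: 0.0555
```

```bash
python3 -m creep '[[[0,0,0,0,0,0],[0,0,15,0,0,0],[0,0,30,0,0,0],[0,0,40,0,0,0],[0,0,40,0,0,0]]]' 0.6 25 && python3 -m creep '[[[0,0,40,0,0,0],[0,0,25,0,0,0],[0,15,6,0,0,-7],[0,25,3,0,0,-7],[0,25,3,0,0,-7]]]' | grep -E "pos|rot|force|open" && python3 -m creep '[[[0,26,3,0,0,-7],[0,26,3,0,0,-7],[0,26,3,0,0,-7],[0,26,3,0,0,-7],[0,26,3,0,0,-7]]]' | grep -E "pos|rot|force|open" && python3 -m creep '[[[0,26,3,0,0,-7],[0,26,3,0,0,-7],[0,26,3,0,0,-7],[0,26,3,0,0,-7],[0,26,3,0,0,-7]]]' | grep -E "pos|rot|force|open"
```

```text
time: 12.33
tool_pos: [0.5512, -0.3536, 0.3143]
tool_rot: [3.139, -0.02, 2.231]
contact_force: [1.5, -0.5, -2.2]
opening: 0.0559
tool_pos: [0.5508, -0.2906, 0.4025]
tool_rot: [3.132, -0.008, 1.853]
contact_force: [-0.3, 0.6, -2.7]
opening: 0.0553
tool_pos: [0.5496, -0.1545, 0.4163]
tool_rot: [3.134, -0.011, 1.229]
contact_force: [0.8, 0.7, -2.1]
opening: 0.0557
tool_pos: [0.5482, -0.0168, 0.4296]
tool_rot: [3.14, -0.011, 0.604]
contact_force: [0.4, 0.2, -2.4]
opening: 0.0556
```

```bash
python3 -m creep '[[[0,22,-5,0,0,-7],[0,22,-5,0,0,-7],[0,22,-5,0,0,-7],[0,22,-5,0,0,-7],[0,22,-5,0,0,-7]]]' | grep -E "pos|rot|force|open" && python3 -m creep '[[[0,20,-5,0,0,-7],[0,20,-5,0,0,-7],[0,0,0,0,0,0]]]' | grep -E "pos|rot|force|open"; python3 plan.py -10 85 .1654;  python3 -c "
from h import *
cv2.imwrite('pics/w8.png',viewer.read_camera('wrist'))"
```

```text
tool_pos: [0.5468, 0.101, 0.4038]
tool_rot: [3.141, -0.012, -0.02]
contact_force: [0.1, -0.2, -3.1]
opening: 0.0556
tool_pos: [0.5453, 0.1473, 0.3907]
tool_rot: [-3.141, -0.007, -0.274]
contact_force: [-0.6, -0.2, -3.0]
opening: 0.0557
shift mm [  2.2  33.2 -51.8] turn deg [-11.5   3.6   0.2] F [-0.6 -0.2 -3. ] t 14.25 op 0.0557
```

View pics/w8.png

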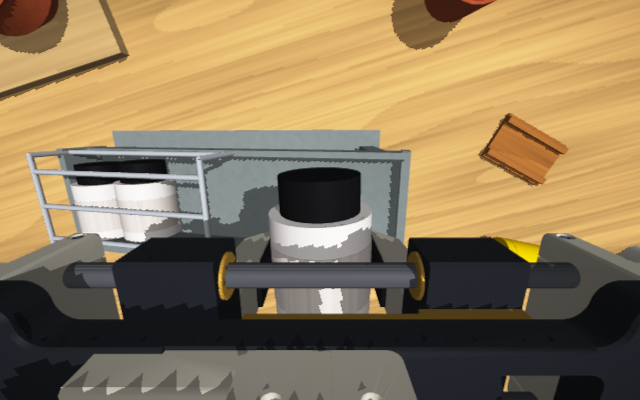

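Jars c and a lie side by side against the stop, at (95,205) and (145,205), lids to the open side. Jar 2 sits about 6 mm further towards its lid in the gripper than jar 1 did, so I shift 4 mm towards rack -x.

```bash
python3 -m creep '[[[-1,11,-13,-4,1.2,0],[-1,11,-13,-4,1.2,0],[0,11,-12,-3.5,1.2,0],[0,0,0,0,0,0],[0,0,0,0,0,0]]]' ; python3 plan.py -10 60 .1654
```

```text
time: 14.72
tool_pos: [0.5439, 0.1776, 0.3523]
tool_rot: [2.925, 0.001, -0.257]
contact_force: [0.1, 0.6, -0.9]
opening: 0.056
shift mm [  3.7   2.9 -38.4] turn deg [ 0.4 -0.2 -0.8] F [ 0.1  0.6 -0.9] t 14.7167 op 0.056
```

```bash
python3 -m creep '[[[0,3,-14,0,0,-0.8],[0,0,-14,0,0,0],[0,0,-10,0,0,0],[0,0,0,0,0,0]]]' ; python3 plan.py -10 29 .1654;  python3 -m creep '[[[0,2,-10,0,0,0],[0,0,-8,0,0,0],[0,0,0,0,0,0]]]' ; python3 plan.py -10 29 .1654
```

```text
time: 15.05
tool_pos: [0.5451, 0.1772, 0.3165]
tool_rot: [2.934, -0.003, -0.27]
contact_force: [-0.4, 0.1, -2.6]
opening: 0.0555
shift mm [  2.4   3.3 -33.6] turn deg [-0.1  0.2 -0. ] F [-0.4  0.1 -2.6] t 15.05 op 0.0555
time: 15.3
tool_pos: [0.5459, 0.1775, 0.2992]
tool_rot: [2.937, -0.005, -0.272]
contact_force: [0.4, 1.0, -2.4]
opening: 0.0556
shift mm [  1.6   3.  -16.3] turn deg [-0.2  0.4  0.1] F [ 0.4  1.  -2.4] t 15.3 op 0.0556
```

```bash
python3 -m creep '[[[-2,3,-8,0,0,0],[0,0,-5,0,0,0],[0,0,-3,0,0,0],[0,0,0,0,0,0]]]' ; python3 plan.py -10 29 .1654;  python3 -m creep '[[[0,0,-3,0,0,0],[0,0,-2,0,0,0],[0,0,0,0,0,0]]]' ; python3 plan.py -10 29 .1654
```

```text
time: 15.63
tool_pos: [0.5439, 0.1807, 0.2822]
tool_rot: [2.938, -0.006, -0.272]
contact_force: [0.3, 0.6, -2.7]
opening: 0.0553
shift mm [ 3.7 -0.2  0.8] turn deg [-0.3  0.4  0.1] F [ 0.3  0.6 -2.7] t 15.6333 op 0.0553
time: 15.88
tool_pos: [0.5441, 0.181, 0.2809]
tool_rot: [2.938, -0.01, -0.271]
contact_force: [-0.7, 0.6, -2.5]
opening: 0.0553
shift mm [ 3.4 -0.5  2. ] turn deg [-0.2  0.6  0. ] F [-0.7  0.6 -2.5] t 15.8833 op 0.0553
```

```bash
python3 -m creep '[[[0,0,-2,0,0,0],[0,0,0,0,0,0]]]' && python3 -m creep '[[[0,0,0,0,0,0],[0,0,0,0,0,0],[0,0,0,0,0,0],[0,0,0,0,0,0]]]' -0.45 && python3 -m creep '[[[1,4,20,0,0,0],[2,6,30,0,0,0],[2,6,30,0,0,0],[0,-20,20,0,0,0],[0,-40,10,0,0,0]]]' && python3 -m creep '[[[0,-40,3,0,0,0],[0,-40,3,0,0,0],[0,-40,3,0,0,0],[0,-40,3,0,0,0],[0,-40,3,0,0,0]]]' && python3 -m creep '[[[0,-40,3,0,0,0],[0,-40,3,0,0,0],[0,0,0,0,0,0],[0,0,0,0,0,0],[0,0,0,0,0,0]]]'; python3 -c "
from h import *
ti=viewer.read_camera('top');si=viewer.read_camera('side');cv2.imwrite('pics/tf.png',ti);cv2.imwrite('pics/sf.png',si)
a=ti[140:230,150:320]; b=si[180:340,130:350]
a=cv2.resize(a,(510,270),interpolation=cv2.INTER_CUBIC);b=cv2.resize(b,(440,320)); c=np.zeros((590,640,3),np.uint8);c[:270,:510]=a;c[270:,:440]=b
cv2.imwrite('pics/c9.png',c)"
```

```text
time: 16.05
tool_pos: [0.5444, 0.1811, 0.2803]
tool_rot: [2.939, -0.013, -0.27]
contact_force: [-0.4, -0.4, -1.9]
opening: 0.0554
time: 16.38
tool_pos: [0.5448, 0.1813, 0.2802]
tool_rot: [2.94, -0.014, -0.27]
contact_force: [0.5, 0.5, -0.7]
opening: 0.0663
time: 16.8
tool_pos: [0.5486, 0.1413, 0.3897]
tool_rot: [2.938, -0.005, -0.263]
contact_force: [0.7, -0.6, -0.5]
opening: 0.0664
time: 17.22
tool_pos: [0.5475, -0.0642, 0.4094]
tool_rot: [2.939, -0.014, -0.256]
contact_force: [1.6, 0.8, -0.4]
opening: 0.0666
time: 17.63
tool_pos: [0.5457, -0.1561, 0.4163]
tool_rot: [2.936, -0.016, -0.266]
contact_force: [-1.0, -0.3, -0.0]
opening: 0.0663
```

View pics/c9.png

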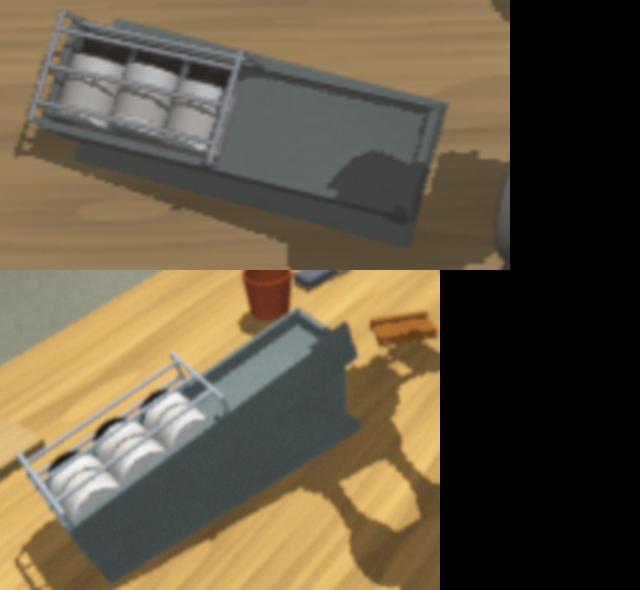

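All three jars lie in a row under the wires with their lids to the open side, at (95,85), (148,95) and (200,105) in the upper panel. Last, I check that they are still, that the spacing is right and that the bystanders haven't moved.

```bash
python3 -m creep '[[[0,0,0,0,0,0],[0,0,0,0,0,0],[0,0,0,0,0,0],[0,0,0,0,0,0],[0,0,0,0,0,0]]]' >/dev/null; python3 - <<'E'
from h import *
t=viewer.read_camera("top");f=cv2.imread("pics/tf.png");t0=cv2.imread("pics/top0.png")
d=lambda a,b,x0,y0,x1,y1:int((cv2.absdiff(a,b)[y0:y1,x0:x1].max(2)>40).sum())
print("jars moved px",d(t,f,155,140,235,205),"pot",d(t,t0,322,112,352,142),"brush",d(t,t0,360,120,435,147),"prop",d(t,t0,403,260,424,278))
m=viewer.camera_model("top");ph=np.radians(-15.5);R=np.array([[np.cos(ph),np.sin(ph)],[-np.sin(ph),np.cos(ph)]]);o=np.array([.541,.157])
for (x,y) in ((95,88),(148,98),(199,110)):  # body centre in 3x crop -> top of body
    z=.085
    print((1e3*R@(onz(m,x/3+150,y/3+140,z)[:2]-o)).round(0))
print(robot.observe()["time"])
E
```

```text
jars moved px 0 pot 214 brush 786 prop 0
[ -5. 229.]
[ -1. 178.]
[ -0. 129.]
18.2
```

The pot and brush pixels differ, perhaps from the arm's shadow or the arm covering them. I'll move the arm away and compare again.

```bash
python3 -m creep '[[[-28,-28,0,0,0,0],[-28,-28,0,0,0,0],[-28,-28,0,0,0,0],[-28,-28,0,0,0,0],[-28,-28,0,0,0,0]]]' >/dev/null; python3 -m creep '[[[-28,-28,0,0,0,0],[-28,-28,0,0,0,0],[-28,-28,0,0,0,0],[-20,-28,0,0,0,0],[0,-28,0,0,0,0]]]'; python3 -m creep '[[[0,0,0,0,0,0],[0,0,0,0,0,0],[0,0,0,0,0,0]]]' >/dev/null; python3 - <<'E'
from h import *
t=viewer.read_camera("top");f=cv2.imread("pics/tf.png");t0=cv2.imread("pics/top0.png")
d=lambda a,b,x0,y0,x1,y1:int((cv2.absdiff(a,b)[y0:y1,x0:x1].max(2)>40).sum())
print("jars moved px",d(t,f,155,140,235,205),"pot",d(t,t0,322,112,352,142),"brush",d(t,t0,360,120,435,147),"prop",d(t,t0,403,260,424,278),"yel",d(t,t0,335,232,368,266),"green",d(t,t0,482,160,508,197))
s=robot.observe();print(s["time"],s["qvel"].round(3),s["contact_force"].round(1))
E
```

```text
time: 19.03
tool_pos: [0.2922, -0.4316, 0.4167]
tool_rot: [2.937, -0.017, -0.242]
contact_force: [0.9, -0.7, 0.3]
opening: 0.0665
jars moved px 0 pot 0 brush 0 prop 0 yel 0 green 0
19.3333 [ 0.017 -0.009  0.008  0.002  0.002 -0.004] [-0.5 -0.4  0.4]
```

```bash
python3 -c "
from cell import robot
print(robot.hand_in())"
```

```text
the job is handed in; nothing more can be done
None
```

I put both white jars into the rack and handed the job in at about 19 s of the 58 s allowed. Each one was set down on the uncovered high end with the tool tilted 12°, let go, and rolled down under the wires by itself.

- **Final row:** the top and side pictures show all three jars side by side against the stop, with lids towards the open side. I estimated their distances down-lane at about 229, 178 and 129 mm, all within 5 mm of mid-lane. These come from hand-picked pixels good to a few mm. The last jar has the smallest margin, 129 mm against the 115 mm required.
- **At rest:** comparing top pictures about 1.7 s apart showed no change at the jars. The arm was well clear of everything.
- **Bystanders and look-alikes:** with the arm moved away, the pot, brush, prop and the yellow and green look-alikes matched the first picture exactly.
- **Checks that disagreed:** an earlier comparison flagged the pot and brush. It cleared once the arm moved, so it was the arm or its shadow. The lane floor was also about 3 mm lower than I had calculated. I took the jars as touching the floor when the arm stopped going down, because the force reading barely changed.

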